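# Set a tyre-repair cutter in a T-handle collet and tighten the nut

### The job

Take the straight cylindrical cutter out of the bit stand and set it, shank down, in the collet of the T-handle that is clamped upright in the vise, pushed gently until it is fully home. Then turn the knurled collet nut clockwise (seen from above) until its torque climbs and the jaws grip the shank snugly, without overtightening, and let go. Leave the other cutters, the tin and the spanner where they are.

Things in the scene. Friction and masses are not known exactly. Their poses are not given: they have to be found in the camera images.
- cutter: The cutter to fit: steel, 64 mm long, 50 g. Round 8 mm shank, 40 mm long, end chamfered; above it a straight cylindrical fluted head, 12 mm thick, flat top (the other heads are a ball and a cone). Origin: centre of the shank's lower end; z up along it; head from z = 40 to 64 mm. It stands shank down in one of the stand's three holes (any), its lower end 10 mm above the bench.
- stand: Grey bit stand fixed to the bench: block 46 (its x) by 150 (its y) by 40 mm high, origin at the centre of its underside, z up. Three holes 9.5 mm wide, 30 mm deep, along its y at -50, 0 and +50 mm, a cutter in each, heads 10 mm above the block; close the fingers along its x to stay clear of the neighbours.
- vise: Small grey bench vise fixed to the bench. Origin on the bench exactly below the collet's axis, z up; the 82 mm wide jaws run along its y, tops 105 mm above the bench; screw and handle towards its -x (to 120 mm from the axis), anvil towards +x (100 mm).
- holder: Dark steel T-handle collet holder clamped in the vise, collet up: hub and 140 mm cross bar lie between the vise jaws (bar 94 mm above the bench), neck above. It carries the flat bottom of the bore. Origin and axes as the vise's.
- mouth (a point): Centre of the collet's open upper end, 150 mm above the bench, on the vertical collet axis. The four jaws stand 4 mm out of the nut here, inner edges sloped at 45 degrees over the last 2.5 mm. The loose shank has 0.4 to 2.1 mm of play on each side between the jaws, depending on how far open the nut starts.
- seat (a point): Centre of the flat bottom of the bore, 36 mm straight below the mouth (114 mm above the bench). Fully home, the shank's end rests here, the head's lower edge is 4 mm above the mouth and the head's top 28 mm above the mouth.
- nut_mid (a point): On the collet axis at half height of the nut's knurling, 128.5 mm above the bench; grip the nut here or up to 6 mm higher. Round steel sleeve: knurled, 29 mm thick from 118 to 139 mm above the bench, tapering to 25 mm at 146 mm (its top); below it only a 19 mm neck down to the vise jaws at 105 mm. The nut turns about this vertical axis and does not rise or sink.
- nut_top (a point): On the axis at the nut's top, 146 mm above the bench. Turning the nut: steady drag 0.2 N m, stays where left; clockwise from above closes each jaw 1.2 mm per rad. From its unknown start the jaws touch the shank after 0.4 to 1.8 rad; then the torque climbs by 0.15 N m per rad. Snug is 0.07 to 0.16 N m above the drag, 0.45 to 1.1 rad past first touch: aim for the middle. Regrasp as needed.
- jaw_0: One of the four dark steel collet jaws inside the nut, on the vise's +x side of the axis; 8.5 mm wide, from 119 to 150 mm above the bench. All slide straight in together as the nut turns; once on the shank each grips harder by about 30 N per rad of nut (14 N needed, over 36 N is overtight). Origin: the vise's, shifted by the jaw's travel.
- jaw_1: One of the four dark steel collet jaws inside the nut, on the vise's +y side of the axis; 8.5 mm wide, from 119 to 150 mm above the bench. All slide straight in together as the nut turns; once on the shank each grips harder by about 30 N per rad of nut (14 N needed, over 36 N is overtight). Origin: the vise's, shifted by the jaw's travel.
- jaw_2: One of the four dark steel collet jaws inside the nut, on the vise's -x side of the axis; 8.5 mm wide, from 119 to 150 mm above the bench. All slide straight in together as the nut turns; once on the shank each grips harder by about 30 N per rad of nut (14 N needed, over 36 N is overtight). Origin: the vise's, shifted by the jaw's travel.
- jaw_3: One of the four dark steel collet jaws inside the nut, on the vise's -y side of the axis; 8.5 mm wide, from 119 to 150 mm above the bench. All slide straight in together as the nut turns; once on the shank each grips harder by about 30 N per rad of nut (14 N needed, over 36 N is overtight). Origin: the vise's, shifted by the jaw's travel.
- ball_cutter: Bystander in the stand: same shank, 15 mm ball head, 54 mm long. Origin at the shank's lower end.
- cone_cutter: Bystander in the stand: same shank, pointed cone head 14 mm thick at its base, 64 mm long. Origin at the shank's lower end.
- tin: Bystander: closed round tin, 72 mm thick, 50 mm high, standing on the bench beyond the work. Origin at the centre of its underside.
- spanner: Bystander: flat steel spanner 170 mm long lying on the bench beyond the vise; x along it, origin at its middle, underside.

How it is judged:
On the way:
1. the cutter stands shank down and fully home in the collet (horizontal distance between cutter and seat below 0.0035 m and z of cutter in the frame of seat below 0.002 m and angle between the z axis of cutter and the z axis of vise, either way round below 0.25 rad), for 0.2 s.
At the end, for the whole second after the job is handed in: The cutter is in the collet, its shank end within 2 mm of the bottom and 1.5 mm of the axis, upright within 0.05 rad and at rest; each of the four jaws grips it with over 14 N (and never over 36 N); the other things are within 20 mm of where they were (horizontal distance between cutter and seat below 0.0015 m and z of cutter in the frame of seat below 0.002 m and angle between the z axis of cutter and the z axis of vise, either way round below 0.05 rad and contact force between each of jaw_0, jaw_1, jaw_2, jaw_3 and cutter above 14 N and linear speed of cutter below 0.01 m/s and distance of each of ball_cutter, cone_cutter, tin, spanner from where it was at the start of the episode below 0.02 m); the robot touches nothing.
It fails at once if the cutter was rammed against the bottom of the bore (over 25 N) (contact force between cutter and holder above 25 N).
It fails at once if the collet was overtightened, or the shank forced against a jaw (over 36 N on one jaw) (contact force between any of jaw_0, jaw_1, jaw_2, jaw_3 and cutter above 36 N).
It fails at once if another cutter, the tin or the spanner was moved by more than 20 mm (distance of any of ball_cutter, cone_cutter, tin, spanner from where it was at the start of the episode above 0.02 m).
It also fails if it takes over 72 s, if anything falls off the work surface, if the arm or the gripper's body presses on something with over 40 N, if the wrist force passes 120 N, or if a joint passes its speed limit or range.

### The arm

A 7-joint arm with a two-finger parallel gripper is mounted at the origin on the work surface. World frame = base frame: x ahead of the robot, y to its left, z up, the work surface at z = 0. Lengths are in m, angles in rad, forces in N, time in s.
With the tool pointing down it reaches from about 0.425 to 0.8 m from the base axis. Payload 8.3 kg.
Tool frame: the origin (TCP) lies at the very end of the fingers, on their centre line; the grasp point (between the pads) lies manip.grip_point_offset behind it (manip.grip_point_offset is the distance from the TCP to the grasp point, in m); z points along the fingers, x is the direction in which the jaws open and shut, and the axes are right-handed (so a half turn about z gives the same grasp; the last joint's range is limited). The gripper opens to 85 mm and grips with 20 to 120 N. Pads are 22 mm wide; open, the fingers measure 114 mm over their backs; the gripper's body (76 mm by 85 mm) begins 54 mm behind the grasp point. The pads swing forward as they close: fully open they stand 13 mm farther back than shut.
Start: joints at [1.261, 0.383, 0.016, 1.37, -0.006, 1.388, -0.046], TCP at [0.153, -0.606, 0.231] pointing down, gripper open.
Joint ranges: [-2.95, 2.95], [-0.25, 2.06], [-1.52, 1.56], [0.18, 2.33], [-1.44, 4.58], [0.02, 2.06], [-3.01, 3.01]. Speed limits (rad/s): [2.39, 2.39, 3.01, 3.01, 3.14, 3.14, 3.14].

### API

Orientations are given as a unit quaternion [w, x, y, z].
In Python, from station import manip gives the robot as it stands.
- The arm moves only by the tool play_rows, never from a script. Its arguments are lists of equal length, an entry for each row: "delta_pos": the shift along the tool's x, y, z scaled (see below), a list of three; "rot": the turn, a rotation vector about the tool's x, y, z scaled (see below), a list of three. In form: {"delta_pos": [[tx, ty, tz], ...], "rot": [[rx, ry, rz], ...]}. A call has 1 to 5 rows; each row is the pose to reach, as a shift and turn from the pose commanded when the call began, along the tool's axes at that moment; what a row does not reach only later rows make up. The controller multiplies each number of a shift by 0.2 m and each number of a turn by 60 degrees. A row lasts 1/12 s, in which the tool goes at most 41.7 mm and 7.16 degrees, less where a joint would pass 70% of its speed; a pose out of reach is approached as far as the arm can. A call with a number of a shift or a turn outside -1 to 1 is refused whole. A call with a gripper value outside its range is refused whole. "fingers" is the finger opening in mm, from 0 to 85.4, set as the call begins (left out, the last holds). The fingers move at their own pace and stop on an object; "grip_force" is the grip in N (left out, the last holds). Time passes only in rows, so rows that repeat a pose let the fingers close. It gives the time, the measured TCP pose, the force and the opening at its end, in the units of the state.
- manip.state(): the state, without advancing time (a new reading comes with each control period).
- manip.get_image(name): name is "side" or "top"; returns a dict with "image" (420x560x3 uint8, red, green, blue), "K" (3x3 intrinsics, pixels), "eye" and "rotation" of the camera in the world. Camera axes: x right, y up, looking along -z (the intrinsics and any distortion apply to the point x, -y, -z); pixel columns grow to the right and rows downward; lengths in m; the calibration is good to about 2 mm. A picture is of the moment at which its call begins. There is no depth.
- manip.sign_off(): hands the job in, once; it reports no verdict.
Trained networks look in a picture, given as the dict that the camera call returned (one of the last four; its "shot" number tells which), for a name from the list of things; names that differ only in an ending like _2 or _b are one class to them, and where a whole thing is asked for, a point or a joint stands for the part that bears it (a point fixed in the world has none). Each returns a list of dicts, best first, with "p" (0 to 1); they miss things now and then, are a little off and sometimes report something else, mostly with a low value. They report only what shows in the picture. A call takes as long as a camera call.
- manip.regions_of(picture, query): "mask" (420x560 bool, what is visible of it).
- manip.mark_of(picture, query): "centre" ([x, y, z] in m, in world coordinates, good to about 4 mm: a listed point, or the origin of a listed thing).
The state is a dict: "time": time; "qpos": joint angles; "joint_velocities": joint speeds; "tau": joint torques, N m; "tcp_pos": TCP position; "orientation": TCP orientation; "wrist_force": force on the tool from outside, world axes, zero at the start; "ft_torque": the same for the moment, N m; "finger_gap": opening from 0.0 (shut) to 1.0 (fully open).
Only numpy, scipy, OpenCV 4.12 (cv2) and the standard library are available. Lean on these libraries where they do the work, as an engineer would, in place of code of your own. Each camera call takes 0.05 s, during which the arm holds its last target.

## Working session

There is one attempt and no reset: what is moved stays moved. The work goes in short steps, Python scripts to look and compute and a tool call to move; the robot and the scene stay as the last step left them, time stands still between calls to the robot, and variables do not carry over. Pictures are saved under pics/ and viewed, and the job is handed in when it is done.

Besides the shell and the picture viewer there is one more tool, called as name(argument=value, ...) on one line, values as JSON. play_rows: Moves the arm, as the interface text tells. Shifts and turns lie within -1 to 1; 1 stands for 0.2 m of shift or 60 degrees of turn. Its arguments: {"type":"object","properties":{"delta_pos":{"type":"array"},"rot":{"type":"array"},"fingers":{"type":"number"},"grip_force":{"type":"number"}},"required":["delta_pos","rot"]}

```bash
ls; mkdir -p pics
python3 - <<'E'
from station import manip
import cv2,numpy as np
print(manip.grip_point_offset, manip.state())
for n in ("side","top"):
    p=manip.get_image(n)
    cv2.imwrite(f"pics/{n}0.png",p["image"][:,:,::-1])
    print(n,p["K"],p["eye"],p["rotation"],p.keys())
    for q in ("cutter","stand","vise","mouth","nut_top","nut_mid","seat","ball_cutter","cone_cutter","tin","spanner","jaw_0","jaw_1"):
        r=manip.mark_of(p,q)
        print(q,[(np.round(x["centre"],4).tolist(),round(x["p"],2)) for x in r[:3]])
print(manip.state()["time"])
E
```

```text
pics
0.0187 {'time': 0.0, 'qpos': array([ 1.26108126,  0.38426801,  0.01637438,  1.37117771, -0.00631372,
        1.38821825, -0.04652366]), 'joint_velocities': array([ 1.69426997e-04,  5.86662064e-04, -1.88725747e-04, -1.23976615e-03,
        9.23174959e-04, -5.37009899e-04,  5.40819474e-05]), 'tau': array([ 9.41283251e-04, -6.27596140e+01,  8.44625775e-01, -3.71818185e+01,
        1.65138597e-02,  1.42175413e-02,  1.10045085e-05]), 'tcp_pos': array([ 0.1526091 , -0.60554533,  0.23024961]), 'orientation': array([-6.11312565e-04,  7.88781164e-01, -6.14673289e-01, -8.05474109e-04]), 'wrist_force': array([-0.64158613,  0.26311473, -0.10127771]), 'ft_torque': array([-0.00213294, -0.01083952,  0.01894549]), 'finger_gap': 0.9988880225931385}
side [[422.01259387   0.         284.01503671]
 [  0.         422.01259387 208.09208472]
 [  0.           0.           1.        ]] [0.32229229 0.54905309 0.56612938] [-0.22276348 -0.10397659  0.45257347  0.85717125] dict_keys(['image', 'K', 'eye', 'rotation', 'shot'])
cutter [([0.777, 0.2466, 0.0003], 0.7)]
stand [([0.5114, -0.275, 0.0091], 0.77)]
vi
[... 628 characters left out ...]
 ]] [ 0.51461183 -0.03514106  0.9016402 ] [ 0.70964326  0.03989631 -0.05491023 -0.70128425] dict_keys(['image', 'K', 'eye', 'rotation', 'shot'])
cutter [([0.523, -0.3136, 0.0082], 0.45)]
stand [([0.5158, -0.2691, -0.0007], 0.83)]
vise [([0.5202, 0.1098, 0.0002], 0.85), ([0.779, 0.2423, 0.0003], 0.22)]
mouth [([0.5213, 0.1045, 0.1551], 0.88)]
nut_top [([0.518, 0.1076, 0.1483], 0.59)]
nut_mid [([0.5192, 0.1034, 0.1272], 0.72)]
seat [([0.5184, 0.1083, 0.1122], 0.56)]
ball_cutter [([0.5163, -0.267, 0.0108], 0.57), ([0.52, 0.1042, 0.1518], 0.33)]
cone_cutter [([0.514, -0.2191, 0.0097], 0.42)]
tin [([0.7618, -0.0286, -0.0007], 0.87)]
spanner [([0.7806, 0.2438, 0.0003], 0.75)]
jaw_0 []
jaw_1 []
1.4
```

View images.

View pics/side0.png

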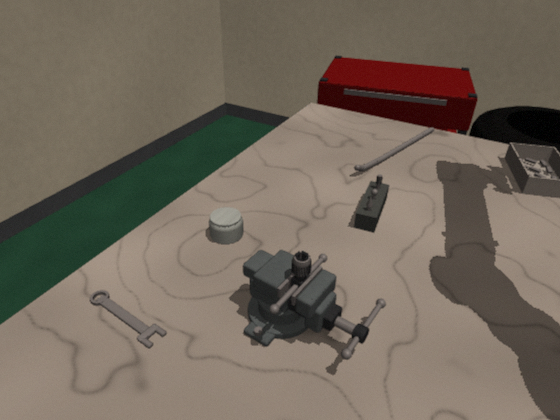

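View pics/top0.png

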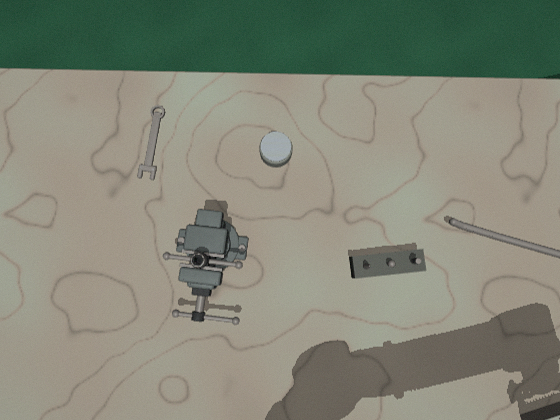

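```bash
python3 - <<'E'
import cv2
a=cv2.imread("pics/top0.png")
cv2.imwrite("pics/t_st.png",cv2.resize(a[150:270,100:210],None,fx=5,fy=5,interpolation=cv2.INTER_CUBIC))
cv2.imwrite("pics/t_v.png",cv2.resize(a[130:270,280:460],None,fx=4,fy=4,interpolation=cv2.INTER_CUBIC))
E
cat > h.py <<'E'
import numpy as np, cv2
from scipy.spatial.transform import Rotation as R
def Rm(q): 
    q=np.asarray(q); 
    return q if q.shape==(3,3) else R.from_quat([q[1],q[2],q[3],q[0]]).as_matrix()
def proj(p,X):
    X=np.atleast_2d(X); c=(X-p["eye"])@Rm(p["rotation"]); K=p["K"]
    return np.c_[K[0,0]*c[:,0]/-c[:,2]+K[0,2], K[1,1]*c[:,1]/c[:,2]+K[1,2]]
def ray(p,uv):
    K=p["K"]; d=np.array([(uv[0]-K[0,2])/K[0,0],-(uv[1]-K[1,2])/K[1,1],-1]); return Rm(p["rotation"])@d
def onz(p,uv,z):
    d=ray(p,uv); e=np.asarray(p["eye"]); return e+d*(z-e[2])/d[2]
CAM={"side":dict(K=np.array([[422.01259387,0,284.01503671],[0,422.01259387,208.09208472],[0,0,1]]),eye=np.array([0.32229229,0.54905309,0.56612938]),rotation=[-0.22276348,-0.10397659,0.45257347,0.85717125]),
"top":dict(K=np.array([[413.2379668,0,285.38882517],[0,413.2379668,208.09889043],[0,0,1]]),eye=np.array([0.51461183,-0.03514106,0.9016402]),rotation=[0.70964326,0.03989631,-0.05491023,-0.70128425])}
E
python3 - <<'E'
from h import *
print(proj(CAM["top"],[[.52,.105,.15],[.515,-.27,.04]]),proj(CAM["side"],[[.52,.105,.15],[.515,-.27,.04]]))
a=cv2.imread("pics/top0.png")
A=cv2.resize(a[235:290,335:440],None,fx=7,fy=7,interpolation=cv2.INTER_CUBIC)
B=cv2.resize(a[225:295,165:250],None,fx=7,fy=7,interpolation=cv2.INTER_CUBIC)
cv2.imwrite("pics/t_st.png",A);cv2.imwrite("pics/t_v.png",B)
a=cv2.imread("pics/side0.png")
A=cv2.resize(a[165:240,340:410],None,fx=7,fy=7,interpolation=cv2.INTER_CUBIC)
B=cv2.resize(a[240:325,245:345],None,fx=7,fy=7,interpolation=cv2.INTER_CUBIC)
cv2.imwrite("pics/s_st.png",A);cv2.imwrite("pics/s_v.png",B)
E
```

```text
[[198.26362404 259.99568118]
 [389.28678359 264.8321333 ]] [[302.49028738 252.67710941]
 [374.58016488 197.16213859]]
```

View pics/t_st.png

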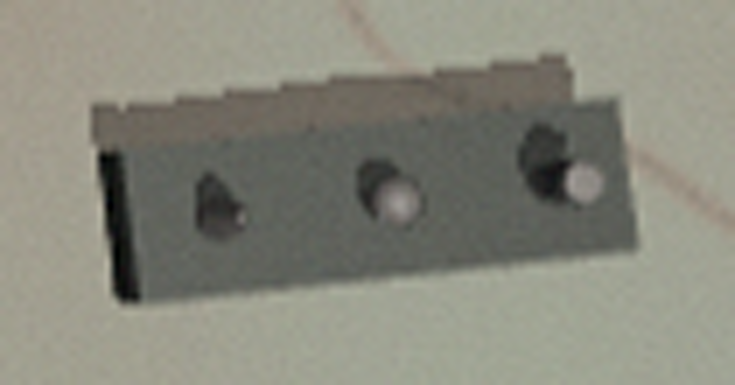

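View pics/s_st.png

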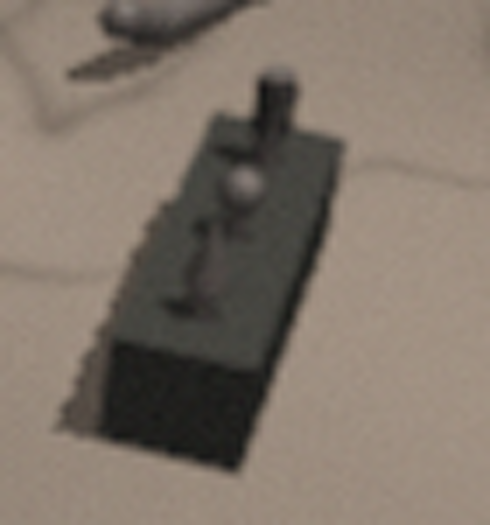

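View pics/t_v.png

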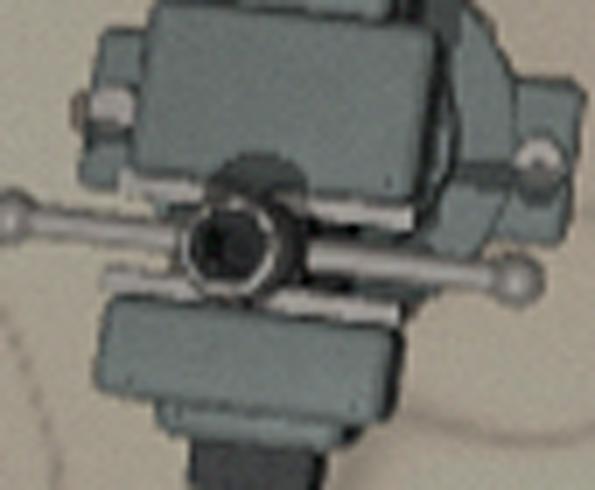

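View pics/s_v.png

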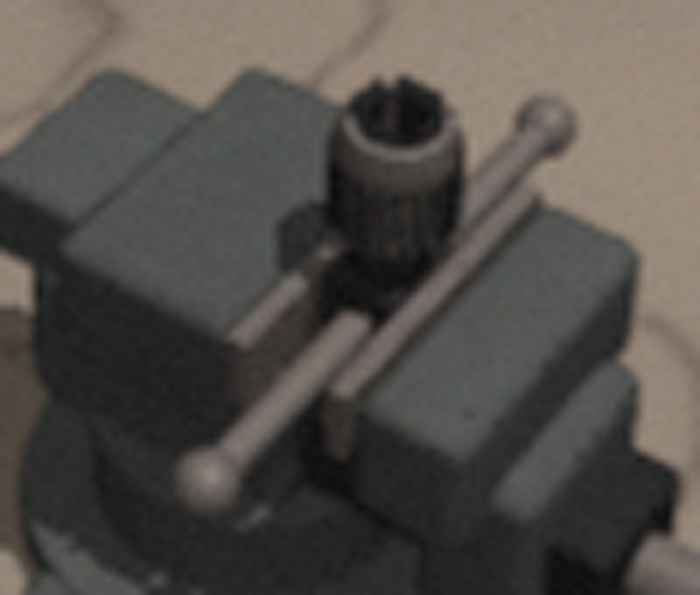

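Run:
```python
from h import *
T,S=CAM["top"],CAM["side"]
t=lambda u,v:(335+u/7,235+v/7)
s=lambda u,v:(340+u/7,165+v/7)
C=np.array([onz(T,t(*c),.04)[:2] for c in [(122,148),(620,98),(637,248),(140,300)]])
print("stand top",C.round(4).tolist(),C.mean(0), "edges",np.diff(np.r_[C,C[:1]],axis=0).round(4).tolist())
C2=np.array([onz(S,s(*c),.04)[:2] for c in [(118,338),(262,370),(345,140),(218,118)]])
print("stand side",C2.round(4).tolist(),C2.mean(0),np.diff(np.r_[C2,C2[:1]],axis=0).round(4).tolist())
print("cutter top: T",onz(T,t(583,183),.074)," S",onz(S,s(277,76),.074))
v=lambda u,w:(165+u/7,225+w/7)
w=lambda a,b:(245+a/7,240+b/7)
print("bar T",onz(T,v(15,217),.094),onz(T,v(518,280),.094)); print("bar S",onz(S,w(207,480),.094),onz(S,w(547,125),.094))
print("mouth T nutTop",onz(T,v(232,247),.146), "S",onz(S,w(402,118),.148))
```

```text
stand top [[0.5321, -0.1933], [0.5486, -0.3429], [0.5043, -0.3465], [0.4876, -0.1982]] [ 0.51813855 -0.27021485] edges [[0.0165, -0.1496], [-0.0443, -0.0035], [-0.0167, 0.1483], [0.0445, 0.0048]]
stand side [[0.5279, -0.1884], [0.4836, -0.1947], [0.5014, -0.34], [0.5442, -0.3316]] [ 0.51427358 -0.26366646] [[-0.0443, -0.0063], [0.0178, -0.1453], [0.0428, 0.0084], [-0.0163, 0.1432]]
cutter top: T [ 0.52290312 -0.31926326  0.074     ]  S [ 0.52165151 -0.31091901  0.074     ]
bar T [0.52741889 0.1755395  0.094     ] [0.51164044 0.03671932 0.094     ]
bar S [0.52659312 0.17755387 0.094     ] [0.51045457 0.03975    0.094     ]
mouth T nutTop [0.51950672 0.105943   0.146     ] S [0.51679068 0.11146407 0.148     ]
```

```bash
cat >> h.py <<'E'
def go(x,y,z,yaw,rows=1):
    "delta to target with tool down, tool x at world yaw (deg)"
    from station import manip
    s=manip.state(); p=s["tcp_pos"]; M=Rm(s["orientation"])
    c,n=np.cos(np.radians(yaw)),np.sin(np.radians(yaw))
    G=np.array([[c,n,0],[n,-c,0],[0,0,-1.]])
    d=M.T@(np.array([x,y,z])-p)/0.2
    r=R.from_matrix(M.T@G).as_rotvec()/np.radians(60)
    print("t",round(s["time"],2),"p",p.round(4),"yaw",round(float(np.degrees(np.arctan2(M[1,0],M[0,0]))),2),"tilt",np.degrees(np.arccos(-M[2,2])).round(2),"j7",s["qpos"][6].round(3),"F",s["wrist_force"].round(2),"T",s["ft_torque"].round(3),"gap",round(s["finger_gap"],4))
    print("d",d.round(4),"r",r.round(4), "rows>=",max(np.linalg.norm(d)*.2/.0417, np.linalg.norm(r)*60/7.16).round(1))
E
python3 -c "
from h import *
go(.522,-.317,.15,6.4)"
```

```text
t 1.4 p [ 0.1527 -0.606   0.2313] yaw -75.85 tilt 0.0 j7 -0.046 F [ 0.14 -0.31  0.02] T [ 0.01  -0.027 -0.074] gap 0.9969
d [-0.9502 -2.1435  0.4067] r [-0.     -0.     -1.3709] rows>= 11.5
```

play_rows(delta_pos=[[-0.08,-0.17,0.03],[-0.16,-0.34,0.06],[-0.24,-0.51,0.09],[-0.32,-0.68,0.12],[-0.4,-0.86,0.16]], rot=[[0,0,-0.11],[0,0,-0.22],[0,0,-0.33],[0,0,-0.44],[0,0,-0.55]], fingers=50)

```text
time: 1.82
tcp_pos: [0.3008, -0.4856, 0.1996]
orientation: [0.0, 0.932, -0.363, 0.0]
wrist_force: [1.0, -0.7, 0.0]
finger_gap: 0.586
```

```bash
python3 -c "
from h import *
go(.522,-.317,.15,6.4)"
```

```text
t 1.82 p [ 0.3008 -0.4856  0.1996] yaw -42.58 tilt 0.07 j7 0.178 F [ 0.99 -0.73  0.01] T [-0.045 -0.036 -0.001] gap 0.5864
d [ 0.2438 -1.3689  0.2477] r [ 9.000e-04 -7.000e-04 -8.163e-01] rows>= 6.8
```

play_rows(delta_pos=[[0.03,-0.19,0.04],[0.06,-0.38,0.08],[0.1,-0.57,0.12],[0.13,-0.76,0.16],[0.17,-0.95,0.17]], rot=[[0,0,-0.11],[0,0,-0.22],[0,0,-0.33],[0,0,-0.44],[0,0,-0.55]])

```text
time: 2.23
tcp_pos: [0.4547, -0.3686, 0.1642]
orientation: [-0.0, 0.997, -0.083, -0.001]
wrist_force: [0.4, -0.1, -1.4]
finger_gap: 0.586
```

```bash
python3 -c "
from h import *
go(.522,-.317,.15,6.4)"
```

```text
t 2.23 p [ 0.4547 -0.3686  0.1642] yaw -9.54 tilt 0.08 j7 0.364 F [ 0.4  -0.1  -1.38] T [-0.043 -0.014  0.024] gap 0.5857
d [ 0.289  -0.3099  0.0708] r [-0.0008  0.0011 -0.2657] rows>= 2.2
```

play_rows(delta_pos=[[0.1,-0.11,0.02],[0.2,-0.21,0.04],[0.289,-0.31,0.07],[0.289,-0.31,0.07],[0.289,-0.31,0.07]], rot=[[0,0,-0.11],[0,0,-0.2],[0,0,-0.266],[0,0,-0.266],[0,0,-0.266]])

```text
time: 2.65
tcp_pos: [0.5229, -0.317, 0.1507]
orientation: [-0.001, 0.998, 0.055, -0.0]
wrist_force: [-0.9, -1.2, 1.0]
finger_gap: 0.589
```

Run:
```python
from h import *
from station import manip
go(.522,-.317,.06,6.4)
for n in ("side","top"):
    p=manip.get_image(n); a=p["image"][:,:,::-1]
    u,v=proj(p,[.522,-.317,.07])[0].astype(int); print(n,u,v)
    x0,y0=max(u-60,0),max(v-50,0)
    cv2.imwrite(f"pics/{n}1.png",cv2.resize(np.ascontiguousarray(a[y0:y0+85,x0:x0+110]),None,fx=7,fy=7,interpolation=cv2.INTER_CUBIC)); print(x0,y0)
    for q in ("cutter","stand"): print(q,[(np.round(r["centre"],4).tolist(),round(r["p"],2)) for r in manip.mark_of(p,q)[:2]])
```

```text
t 2.65 p [ 0.5229 -0.317   0.1507] yaw 6.3 tilt 0.09 j7 0.473 F [-0.87 -1.17  1.01] T [-0.015  0.002 -0.037] gap 0.5892
d [-4.300e-03  4.000e-04  4.537e-01] r [-0.0014  0.     -0.0016] rows>= 2.2
side 379 176
319 126
cutter [([0.7624, -0.0335, -0.0011], 0.25)]
stand [([0.5133, -0.2729, 0.0053], 0.79)]
top 416 261
356 211
cutter [([0.5233, -0.3164, 0.0105], 0.37)]
stand [([0.5162, -0.2669, 0.0001], 0.88)]
```

View pics/side1.png

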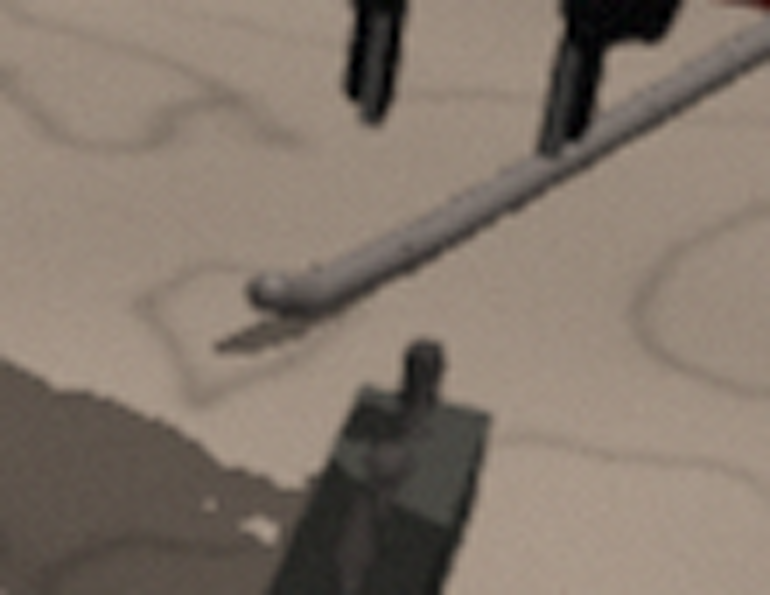

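View pics/top1.png

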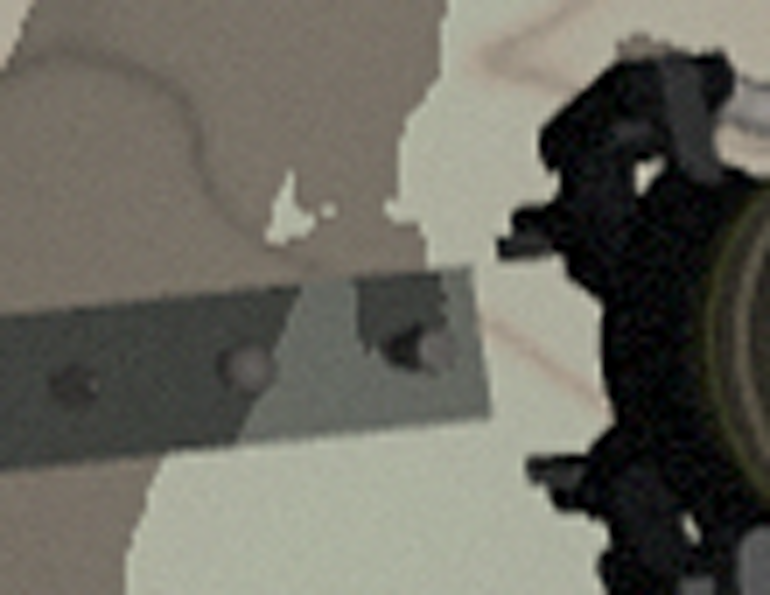

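Run:
```python
from h import *
for z in(.145,.15,.155): print(proj(CAM["top"],[.5229,-.317,z]),proj(CAM["side"],[.5229,-.317,z]))
print("side tips mid",319+(375+550)/2/7,126+(112+145)/2/7)
print(onz(CAM["top"],(431.7,261.7),.155))
```

```text
[[430.26772949 260.88091667]] [[384.68813666 147.1612567 ]]
[[431.28310382 260.86142905]] [[385.04340244 145.14141081]]
[[432.3119525  260.84168282]] [[385.40081347 143.10936819]]
side tips mid 385.07142857142856 144.35714285714286
[ 0.52134973 -0.31582813  0.155     ]
```

play_rows(delta_pos=[[0,0,0.12],[0,0,0.25],[0,0,0.38],[0,0,0.46],[-0.002,0,0.5]], rot=[[0,0,0],[0,0,0],[0,0,0],[0,0,0],[0,0,0]])

```text
time: 3.37
tcp_pos: [0.5194, -0.3191, 0.0487]
orientation: [-0.001, 0.999, 0.053, -0.002]
wrist_force: [-0.4, -0.0, -0.4]
finger_gap: 0.587
```

Run:
```python
from h import *
from station import manip
go(.522,-.317,.05,6.4)
p=manip.get_image("side"); a=p["image"][:,:,::-1]
cv2.imwrite("pics/side2.png",cv2.resize(np.ascontiguousarray(a[126:211,319:429]),None,fx=7,fy=7,interpolation=cv2.INTER_CUBIC))
p=manip.get_image("top"); a=p["image"][:,:,::-1]
cv2.imwrite("pics/top2.png",cv2.resize(np.ascontiguousarray(a[211:296,356:466]),None,fx=7,fy=7,interpolation=cv2.INTER_CUBIC))
```

```text
t 3.37 p [ 0.5194 -0.3191  0.0487] yaw 6.03 tilt 0.21 j7 0.44 F [-0.38 -0.05 -0.35] T [-0.008  0.044  0.003] gap 0.5867
d [ 0.0143 -0.0092 -0.0063] r [-0.0019  0.0029 -0.0062] rows>= 0.1
```

View pics/side2.png

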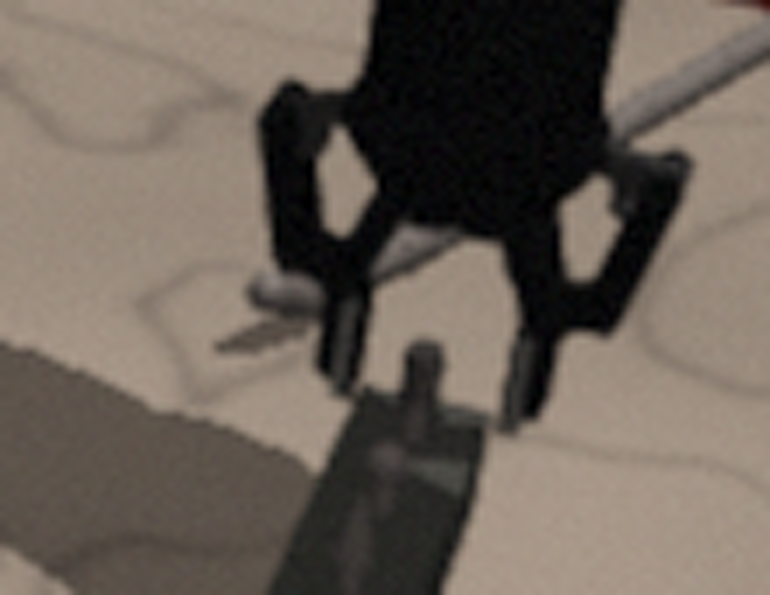

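play_rows(delta_pos=[[0.0,0,0],[0,0,0]], rot=[[0,0,0],[0,0,0]])

```text
time: 3.63
tcp_pos: [0.5222, -0.3198, 0.0531]
orientation: [0.001, 0.999, 0.053, 0.001]
wrist_force: [0.7, -0.5, -0.4]
finger_gap: 0.584
```

Run:
```python
from h import *
go(.522,-.317,.05,6.4)
```

```text
t 3.63 p [ 0.5222 -0.3198  0.0531] yaw 6.08 tilt 0.15 j7 0.441 F [ 0.68 -0.53 -0.44] T [ 0.012 -0.028  0.05 ] gap 0.5842
d [ 0.0004 -0.014   0.0153] r [ 0.0015 -0.0021 -0.0053] rows>= 0.1
```

View pics/top2.png

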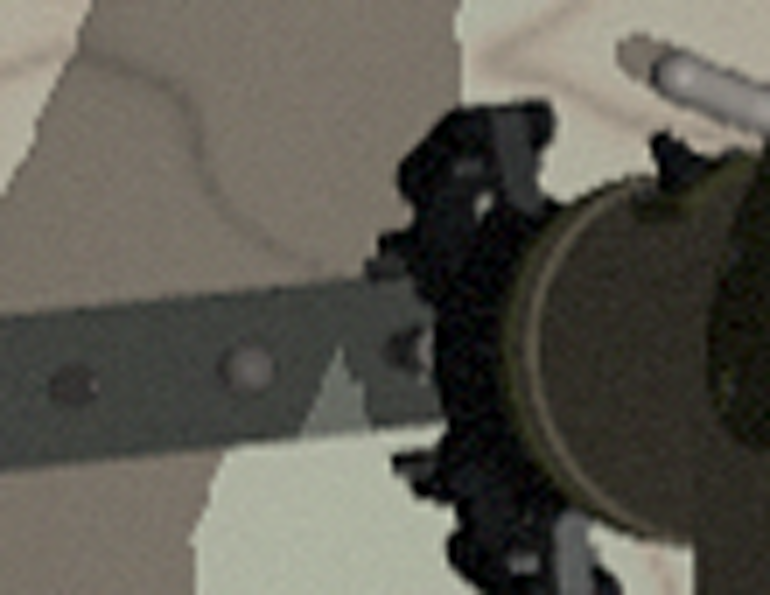

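play_rows(delta_pos=[[0.0,-0.01,0.012],[0,-0.01,0.012],[0,-0.01,0.012]], rot=[[0,0,0],[0,0,0],[0,0,0]])

```text
time: 3.88
tcp_pos: [0.5214, -0.3171, 0.0495]
orientation: [0.0, 0.999, 0.053, 0.0]
wrist_force: [-0.1, -0.7, -0.4]
finger_gap: 0.588
```

Run:
```python
from h import *
go(.522,-.317,.05,6.4)
```

```text
t 3.88 p [ 0.5214 -0.3171  0.0495] yaw 6.12 tilt 0.05 j7 0.437 F [-0.09 -0.69 -0.35] T [-0.03  -0.039  0.048] gap 0.5884
d [ 0.003   0.0001 -0.0025] r [ 0.0005 -0.0007 -0.0047] rows>= 0.0
```

play_rows(delta_pos=[[0,0,0],[0,0,0],[0,0,0],[0,0,0],[0,0,0]], rot=[[0,0,0],[0,0,0],[0,0,0],[0,0,0],[0,0,0]], fingers=8, grip_force=40)

```text
time: 4.3
tcp_pos: [0.5215, -0.3171, 0.0491]
orientation: [0.0, 0.999, 0.053, 0.0]
wrist_force: [1.9, -0.6, -0.2]
finger_gap: 0.124
```

play_rows(delta_pos=[[0,0,0],[0,0,0],[0,0,0]], rot=[[0,0,0],[0,0,0],[0,0,0]])

```text
time: 4.55
tcp_pos: [0.5214, -0.3171, 0.0491]
orientation: [0.0, 0.999, 0.053, 0.0]
wrist_force: [1.9, -0.3, 0.6]
finger_gap: 0.122
```

Run:
```python
from h import *
from station import manip
go(.522,-.317,.05,6.4)
p=manip.get_image("side"); a=p["image"][:,:,::-1]
cv2.imwrite("pics/side3.png",cv2.resize(np.ascontiguousarray(a[126:211,319:429]),None,fx=7,fy=7,interpolation=cv2.INTER_CUBIC))
```

```text
t 4.55 p [ 0.5214 -0.3171  0.0491] yaw 6.11 tilt 0.04 j7 0.437 F [ 1.86 -0.3   0.57] T [ 0.039 -0.491  0.054] gap 0.1219
d [ 0.0028 -0.0003 -0.0045] r [ 0.0002 -0.0007 -0.0048] rows>= 0.0
```

View pics/side3.png

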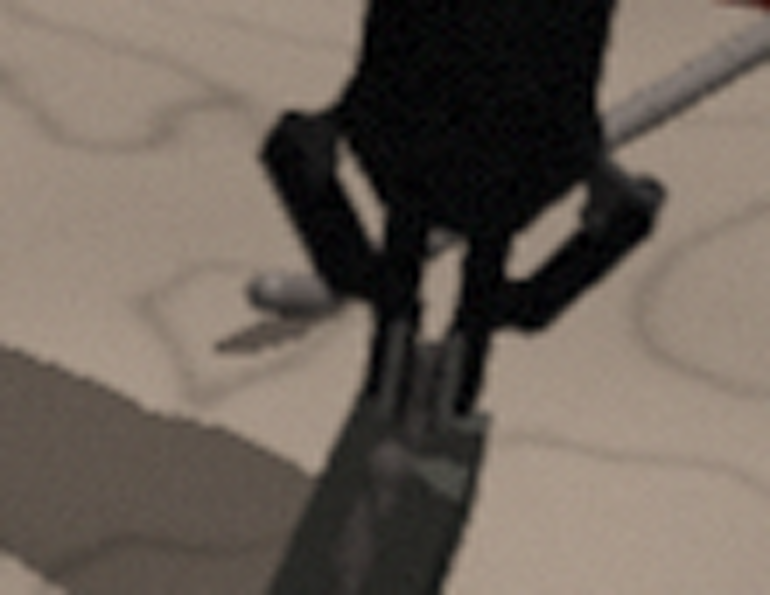

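play_rows(delta_pos=[[0,0,-0.08],[0,0,-0.16],[0,0,-0.26],[0,0,-0.4],[0,0,-0.55]], rot=[[0,0,0],[0,0,0],[0,0,0],[0,0,0],[0,0,0]])

```text
time: 5.02
tcp_pos: [0.5197, -0.3167, 0.1585]
orientation: [-0.001, 0.999, 0.053, -0.002]
wrist_force: [0.7, 0.4, -0.4]
finger_gap: 0.119
```

Run:
```python
from h import *
from station import manip
go(.519,.1055,.24,20)
p=manip.get_image("side"); a=p["image"][:,:,::-1]
cv2.imwrite("pics/side4.png",cv2.resize(np.ascontiguousarray(a[106:191,319:429]),None,fx=7,fy=7,interpolation=cv2.INTER_CUBIC))
```

```text
t 5.02 p [ 0.5197 -0.3167  0.1585] yaw 6.1 tilt 0.21 j7 0.474 F [ 0.71  0.43 -0.39] T [ 0.025 -0.002  0.022] gap 0.1195
d [ 0.2195 -2.1005 -0.4036] r [-0.0023  0.0027 -0.2318] rows>= 10.3
```

View pics/side4.png

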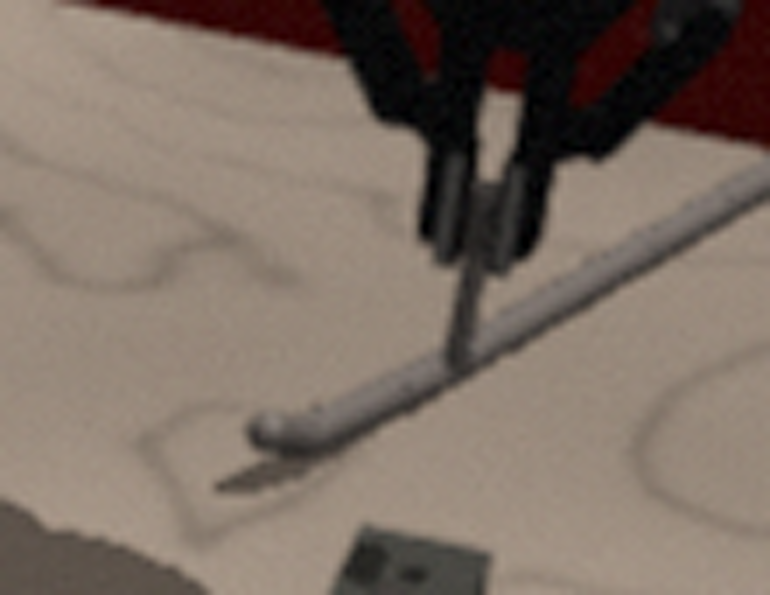

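play_rows(delta_pos=[[0.02,-0.15,-0.1],[0.04,-0.34,-0.2],[0.06,-0.53,-0.27],[0.08,-0.72,-0.33],[0.1,-0.91,-0.38]], rot=[[0,0,-0.02],[0,0,-0.04],[0,0,-0.06],[0,0,-0.08],[0,0,-0.1]])

```text
time: 5.48
tcp_pos: [0.5211, -0.1324, 0.2358]
orientation: [0.0, 0.994, 0.106, 0.0]
wrist_force: [1.4, -0.5, -0.3]
finger_gap: 0.122
```

Run:
```python
from h import *
go(.519,.1055,.23,20)
```

```text
t 5.48 p [ 0.5211 -0.1324  0.2358] yaw 12.14 tilt 0.04 j7 0.303 F [ 1.36 -0.54 -0.26] T [ 0.041 -0.079 -0.001] gap 0.1218
d [ 0.2397 -1.1653  0.0283] r [ 6.00e-04 -1.00e-04 -1.31e-01] rows>= 5.7
```

play_rows(delta_pos=[[0.04,-0.19,0],[0.08,-0.38,0],[0.12,-0.57,0],[0.16,-0.76,0],[0.19,-0.92,0.02]], rot=[[0,0,-0.02],[0,0,-0.04],[0,0,-0.06],[0,0,-0.08],[0,0,-0.13]])

```text
time: 5.9
tcp_pos: [0.5197, 0.0567, 0.2315]
orientation: [0.0, 0.985, 0.174, 0.0]
wrist_force: [0.0, 0.4, -0.7]
finger_gap: 0.121
```

Run:
```python
from h import *
go(.519,.1055,.21,20)
```

```text
t 5.9 p [0.5197 0.0567 0.2315] yaw 20.02 tilt 0.05 j7 0.065 F [ 0.01  0.43 -0.66] T [ 0.064 -0.028  0.053] gap 0.1213
d [ 0.0801 -0.2305  0.1075] r [ 0.0003 -0.0008  0.0003] rows>= 1.3
```

play_rows(delta_pos=[[0.04,-0.12,0.05],[0.08,-0.23,0.1],[0.08,-0.23,0.13],[0.08,-0.23,0.13],[0.08,-0.23,0.13]], rot=[[0,0,0],[0,0,0],[0,0,0],[0,0,0],[0,0,0]])

```text
time: 6.32
tcp_pos: [0.5193, 0.1015, 0.2044]
orientation: [0.0, 0.985, 0.173, -0.001]
wrist_force: [0.3, -0.4, -1.3]
finger_gap: 0.122
```

Run:
```python
from h import *
from station import manip
go(.519,.1055,.205,20)
for n in ("side","top"):
    p=manip.get_image(n); a=p["image"][:,:,::-1]; cv2.imwrite(f"pics/{n}5f.png",a)
    for q in ("cutter","mouth","nut_top","nut_mid"): print(n,q,[(np.round(r["centre"],4).tolist(),round(r["p"],2)) for r in manip.mark_of(p,q)[:2]])
a=cv2.imread("pics/side5f.png")
cv2.imwrite("pics/side5.png",cv2.resize(a[190:290,250:360],None,fx=6,fy=6,interpolation=cv2.INTER_CUBIC))
a=cv2.imread("pics/top5f.png")
cv2.imwrite("pics/top5.png",cv2.resize(a[210:310,145:255],None,fx=6,fy=6,interpolation=cv2.INTER_CUBIC))
```

```text
t 6.32 p [0.5193 0.1015 0.2044] yaw 19.87 tilt 0.09 j7 -0.046 F [ 0.28 -0.38 -1.25] T [-0.039 -0.021  0.018] gap 0.1224
d [ 0.0055 -0.019  -0.0028] r [ 0.0003  0.0015 -0.0021] rows>= 0.1
side cutter [([0.5175, 0.0973, 0.1613], 0.51)]
side mouth [([0.5211, 0.1066, 0.1495], 0.83)]
side nut_top [([0.5189, 0.1085, 0.1471], 0.68), ([0.7822, 0.2474, 0.0005], 0.51)]
side nut_mid [([0.5206, 0.1036, 0.1284], 0.92)]
top cutter [([0.5118, -0.2181, 0.0092], 0.31), ([0.5181, 0.1072, 0.1268], 0.15)]
top mouth [([0.5206, 0.1058, 0.1523], 0.78)]
top nut_top [([0.5153, 0.1076, 0.1491], 0.96)]
top nut_mid [([0.5202, -0.2697, 0.0084], 0.71)]
```

View pics/side5.png

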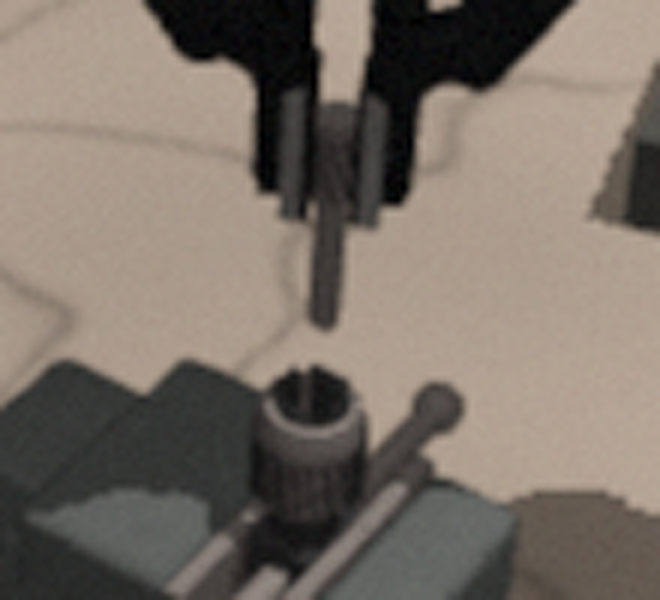

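View pics/top5.png

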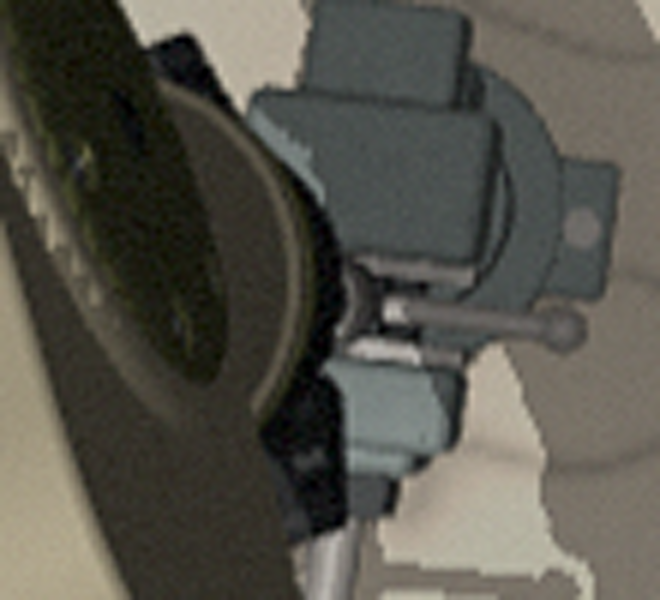

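Run:
```python
from h import *
S=CAM["side"]
f=lambda X:(proj(S,X)-[250,190])*6
for y in (.0985,.1015,.1055): print(y,f([[.5193,y,.2295],[.5193,y,.1655],[.5193,y,.150],[.5193,y,.139],[.5193,y,.118]]).round(0).tolist())
```

```text
0.0985 [[346.0, 103.0], [332.0, 315.0], [329.0, 362.0], [327.0, 395.0], [323.0, 457.0]]
0.1015 [[341.0, 110.0], [327.0, 321.0], [324.0, 369.0], [321.0, 402.0], [317.0, 463.0]]
0.1055 [[333.0, 118.0], [320.0, 330.0], [317.0, 378.0], [314.0, 411.0], [311.0, 473.0]]
```

```bash
cat > ov.py <<'E'
from h import *
import sys
x,y=float(sys.argv[1]),float(sys.argv[2])
th=np.linspace(0,2*np.pi,80)
out=[]
for n,(x0,y0,w,h) in {"side":(280,240,45,50),"top":(175,238,45,50)}.items():
    a=cv2.imread(f"pics/{n}0.png")[y0:y0+h,x0:x0+w]; Z=9
    a=cv2.resize(a,None,fx=Z,fy=Z,interpolation=cv2.INTER_CUBIC); a=cv2.convertScaleAbs(a,alpha=1.6,beta=10); b=a.copy()
    for z,r,c in ((.146,.0125,(0,0,255)),(.139,.0145,(0,255,0)),(.118,.0145,(255,0,0)),):
        P=proj(CAM[n],np.c_[x+r*np.cos(th),y+r*np.sin(th),0*th+z])
        q=((P-[x0,y0]+.5)*Z).astype(np.int32); cv2.polylines(a,[q.reshape(-1,1,2)],True,c,1)
    out.append(np.vstack([a]) if 0 else a)
cv2.imwrite(sys.argv[3],np.hstack(out)[:, :800])
E
python3 ov.py .5193 .1067 pics/ov1.png
```

```text
(no output)
```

View pics/ov1.png

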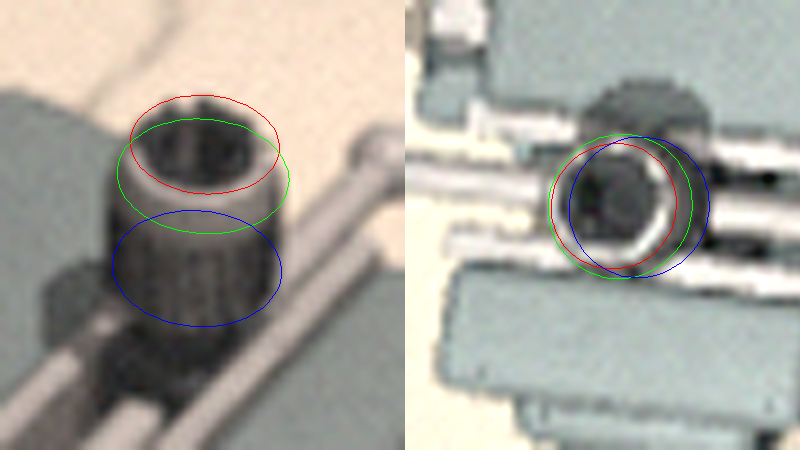

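play_rows(delta_pos=[[0.009,-0.025,0.03],[0.009,-0.025,0.055],[0.009,-0.025,0.055],[0.009,-0.025,0.055]], rot=[[0,0,0],[0,0,0],[0,0,0],[0,0,0]])

```text
time: 7.15
tcp_pos: [0.5191, 0.1079, 0.1933]
orientation: [-0.0, 0.985, 0.173, -0.001]
wrist_force: [-0.4, -0.2, -0.1]
finger_gap: 0.12
```

Run:
```python
from h import *
from station import manip
go(.5193,.107,.18,20)
n="side"
p=manip.get_image(n); a=p["image"][:,:,::-1]; cv2.imwrite(f"pics/{n}6f.png",a)
a=cv2.imread("pics/side6f.png")
cv2.imwrite("pics/side6.png",cv2.resize(a[200:290,270:340],None,fx=8,fy=8,interpolation=cv2.INTER_CUBIC))
```

```text
t 7.15 p [0.5191 0.1079 0.1933] yaw 19.93 tilt 0.07 j7 -0.064 F [-0.41 -0.19 -0.06] T [-0.038 -0.016  0.061] gap 0.1197
d [-0.0008  0.0047  0.0664] r [-0.0004  0.0011 -0.0011] rows>= 0.3
```

View pics/side6.png

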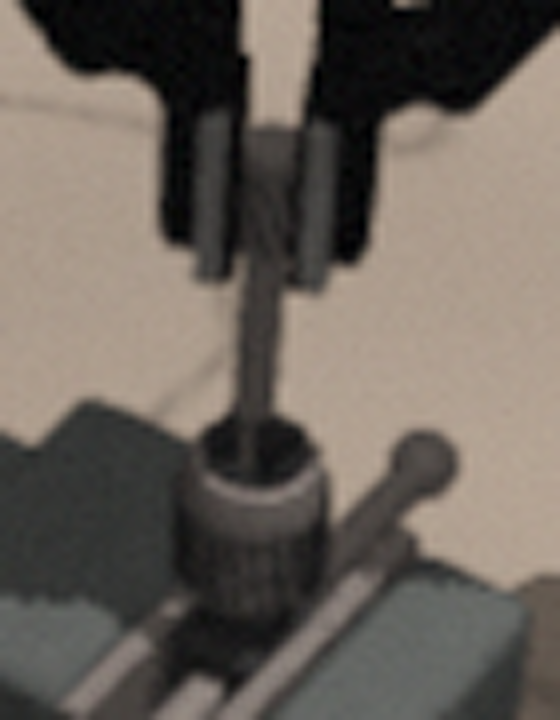

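play_rows(delta_pos=[[0,0.002,0.015],[0,0.004,0.03],[0,0.004,0.045],[0,0.004,0.055],[0,0.004,0.055]], rot=[[0,0,0],[0,0,0],[0,0,0],[0,0,0],[0,0,0]])

```text
time: 7.62
tcp_pos: [0.5195, 0.1069, 0.1823]
orientation: [-0.0, 0.985, 0.173, -0.0]
wrist_force: [-0.2, -0.1, -1.7]
finger_gap: 0.123
```

Run:
```python
from h import *
from station import manip
go(.5193,.107,.1531,20)
n="side"
p=manip.get_image(n); a=p["image"][:,:,::-1]; cv2.imwrite(f"pics/{n}7f.png",a)
a=cv2.imread("pics/side7f.png")
cv2.imwrite("pics/side7.png",cv2.resize(a[200:290,270:340],None,fx=8,fy=8,interpolation=cv2.INTER_CUBIC))
```

```text
t 7.62 p [0.5195 0.1069 0.1823] yaw 19.9 tilt 0.05 j7 -0.068 F [-0.22 -0.1  -1.67] T [ 0.008 -0.027  0.   ] gap 0.1233
d [-0.0008 -0.0008  0.146 ] r [-0.0003  0.0009 -0.0017] rows>= 0.7
```

View pics/side7.png

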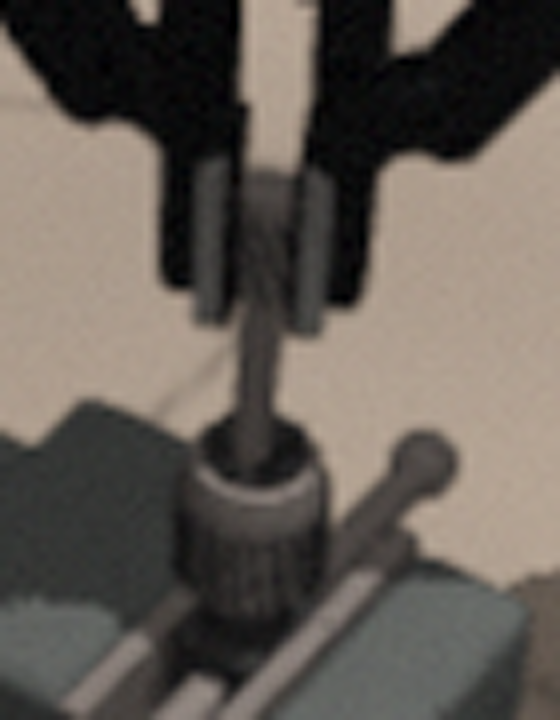

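play_rows(delta_pos=[[0,0,0.015],[0,0,0.03],[0,0,0.045],[0,0,0.05],[0,0,0.05]], rot=[[0,0,0],[0,0,0],[0,0,0],[0,0,0],[0,0,0]])

```text
time: 8.08
tcp_pos: [0.5197, 0.107, 0.1725]
orientation: [-0.0, 0.985, 0.173, -0.0]
wrist_force: [0.3, -0.1, -0.4]
finger_gap: 0.123
```

play_rows(delta_pos=[[0,0,0.015],[0,0,0.03],[0,0,0.045],[0,0,0.055],[0,0,0.055]], rot=[[0,0,0],[0,0,0],[0,0,0],[0,0,0],[0,0,0]])

```text
time: 8.5
tcp_pos: [0.5196, 0.107, 0.1613]
orientation: [-0.0, 0.985, 0.173, -0.0]
wrist_force: [-0.4, 0.1, 0.0]
finger_gap: 0.124
```

Run:
```python
from h import *
from station import manip
go(.5193,.107,.1531,20)
```

```text
t 8.5 p [0.5196 0.107  0.1613] yaw 19.9 tilt 0.04 j7 -0.079 F [-0.42  0.05  0.04] T [-0.02   0.042 -0.022] gap 0.1239
d [-0.0015 -0.0008  0.0411] r [-0.0002  0.0006 -0.0016] rows>= 0.2
```

play_rows(delta_pos=[[-0.001,0,0.008],[-0.001,0,0.016],[-0.001,0,0.024],[-0.001,0,0.03],[-0.001,0,0.03]], rot=[[0,0,0],[0,0,0],[0,0,0],[0,0,0],[0,0,0]], grip_force=25)

```text
time: 8.92
tcp_pos: [0.5195, 0.107, 0.1556]
orientation: [-0.0, 0.985, 0.173, -0.0]
wrist_force: [-0.4, 0.6, 0.3]
finger_gap: 0.122
```

play_rows(delta_pos=[[0,0,0.002],[0,0,0.004],[0,0,0.004],[0,0,0.004]], rot=[[0,0,0],[0,0,0],[0,0,0],[0,0,0]])

```text
time: 9.25
tcp_pos: [0.5197, 0.107, 0.1552]
orientation: [-0.0, 0.985, 0.173, 0.0]
wrist_force: [0.4, 0.1, -0.9]
finger_gap: 0.12
```

Run:
```python
from h import *
from station import manip
go(.5193,.107,.1531,20)
```

```text
t 9.25 p [0.5197 0.107  0.1552] yaw 19.9 tilt 0.01 j7 -0.083 F [ 0.42  0.11 -0.92] T [-0.012 -0.017 -0.05 ] gap 0.1198
d [-0.0019 -0.0005  0.0105] r [-0.     -0.0002 -0.0016] rows>= 0.1
```

play_rows(delta_pos=[[0,0,0.002],[0,0,0.004],[0,0,0.004],[0,0,0.004]], rot=[[0,0,0],[0,0,0],[0,0,0],[0,0,0]])

```text
time: 9.58
tcp_pos: [0.5196, 0.107, 0.1543]
orientation: [-0.0, 0.985, 0.173, -0.0]
wrist_force: [-0.3, 0.6, -0.4]
finger_gap: 0.121
```

play_rows(delta_pos=[[0,0,0.001],[0,0,0.002],[0,0,0.003],[0,0,0.003]], rot=[[0,0,0],[0,0,0],[0,0,0],[0,0,0]])

```text
time: 9.92
tcp_pos: [0.5196, 0.107, 0.1537]
orientation: [-0.0, 0.985, 0.173, 0.0]
wrist_force: [-0.7, -0.5, -0.6]
finger_gap: 0.118
```

play_rows(delta_pos=[[0,0,0.001],[0,0,0.002],[0,0,0.003],[0,0,0.003]], rot=[[0,0,0],[0,0,0],[0,0,0],[0,0,0]])

```text
time: 10.25
tcp_pos: [0.5196, 0.107, 0.1531]
orientation: [-0.0, 0.985, 0.173, -0.0]
wrist_force: [-0.9, 0.8, -0.9]
finger_gap: 0.125
```

play_rows(delta_pos=[[0,0,0.001],[0,0,0.002],[0,0,0.003],[0,0,0.003]], rot=[[0,0,0],[0,0,0],[0,0,0],[0,0,0]])

```text
time: 10.58
tcp_pos: [0.5198, 0.107, 0.1529]
orientation: [0.0, 0.985, 0.173, 0.0]
wrist_force: [-1.8, -0.2, 4.7]
finger_gap: 0.127
```

play_rows(delta_pos=[[0,0,0.001],[0,0,0.002],[0,0,0.002],[0,0,0.002]], rot=[[0,0,0],[0,0,0],[0,0,0],[0,0,0]])

```text
time: 10.92
tcp_pos: [0.5199, 0.1071, 0.1528]
orientation: [0.0, 0.985, 0.173, 0.0]
wrist_force: [-2.3, -0.9, 7.6]
finger_gap: 0.126
```

play_rows(delta_pos=[[0,0,-0.002],[0,0,-0.002],[0,0,-0.002],[0,0,-0.002],[0,0,-0.002]], rot=[[0,0,0],[0,0,0],[0,0,0],[0,0,0],[0,0,0]], fingers=56)

```text
time: 11.33
tcp_pos: [0.5196, 0.107, 0.1523]
orientation: [-0.0, 0.985, 0.173, -0.0]
wrist_force: [-0.2, 0.3, 0.7]
finger_gap: 0.653
```

Run:
```python
from h import *
from station import manip
go(.5193,.107,.1531,110)
n="side"
p=manip.get_image(n); a=p["image"][:,:,::-1]; cv2.imwrite(f"pics/{n}8f.png",a)
a=cv2.imread("pics/side8f.png")
cv2.imwrite("pics/side8.png",cv2.resize(a[200:290,270:340],None,fx=8,fy=8,interpolation=cv2.INTER_CUBIC))
```

```text
t 11.33 p [0.5196 0.107  0.1523] yaw 19.9 tilt 0.02 j7 -0.084 F [-0.15  0.33  0.73] T [ 0.038 -0.009 -0.029] gap 0.6527
d [-0.0012 -0.0003 -0.0039] r [-3.0000e-04  0.0000e+00 -1.5016e+00] rows>= 12.6
```

View pics/side8.png

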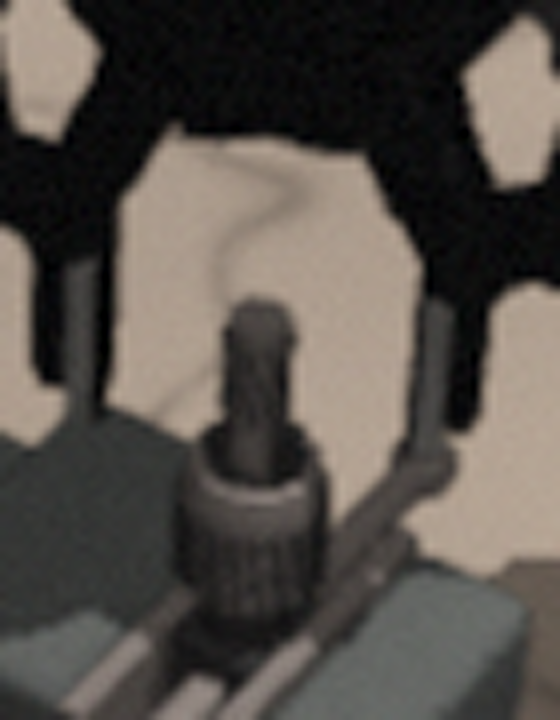

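play_rows(delta_pos=[[0,0,0],[0,0,0],[0,0,0],[0,0,0],[0,0,0]], rot=[[0,0,-0.11],[0,0,-0.22],[0,0,-0.33],[0,0,-0.44],[0,0,-0.55]])

```text
time: 11.8
tcp_pos: [0.5196, 0.107, 0.1525]
orientation: [-0.0, 0.894, 0.448, -0.0]
wrist_force: [0.0, -0.5, -0.0]
finger_gap: 0.657
```

play_rows(delta_pos=[[0,0,0],[0,0,0],[0,0,0],[0,0,0],[0,0,0]], rot=[[0,0,-0.11],[0,0,-0.22],[0,0,-0.33],[0,0,-0.44],[0,0,-0.55]])

```text
time: 12.22
tcp_pos: [0.5196, 0.107, 0.1525]
orientation: [-0.0, 0.73, 0.683, 0.0]
wrist_force: [-0.5, 0.1, 0.5]
finger_gap: 0.652
```

Run:
```python
from h import *
from station import manip
print(manip.state()["qpos"].round(3))
go(.5195,.107,.1122,110)
```

```text
[ 0.462  0.36  -0.887  1.713  0.296  1.21   1.005]
t 12.22 p [0.5196 0.107  0.1525] yaw 86.22 tilt 0.0 j7 1.005 F [-0.49  0.06  0.48] T [ 0.008 -0.008  0.033] gap 0.6519
d [ 1.000e-04 -7.000e-04  2.014e-01] r [-0.000e+00 -1.000e-04 -3.963e-01] rows>= 3.3
```

play_rows(delta_pos=[[0,0,0],[0,0,0],[0,0,0],[0,0,0],[0,0,0]], rot=[[0,0,-0.11],[0,0,-0.22],[0,0,-0.33],[0,0,-0.44],[0,0,-0.55]])

```text
time: 12.63
tcp_pos: [0.5197, 0.107, 0.1525]
orientation: [0.0, 0.506, 0.863, 0.0]
wrist_force: [0.0, 0.0, -0.7]
finger_gap: 0.651
```

play_rows(delta_pos=[[0,0,0.04],[0,0,0.08],[0,0,0.12],[0,0,0.16],[0,0,0.18]], rot=[[0,0,-0.11],[0,0,-0.22],[0,0,-0.33],[0,0,-0.44],[0,0,-0.55]])

```text
time: 13.05
tcp_pos: [0.5193, 0.1067, 0.1156]
orientation: [-0.0, 0.24, 0.971, -0.0]
wrist_force: [-0.4, -0.1, 0.4]
finger_gap: 0.655
```

play_rows(delta_pos=[[0,0,0],[0,0,0],[0,0,0]], rot=[[0,0,0],[0,0,0],[0,0,0]])

```text
time: 13.3
tcp_pos: [0.5198, 0.1071, 0.1168]
orientation: [0.0, 0.245, 0.97, 0.0]
wrist_force: [-0.4, 0.4, 0.7]
finger_gap: 0.655
```

Run:
```python
from h import *
from station import manip
print(manip.state()["qpos"].round(3))
go(.5195,.107,.1132,153)
n="side"
p=manip.get_image(n); a=p["image"][:,:,::-1]; cv2.imwrite(f"pics/{n}9f.png",a)
a=cv2.imread("pics/side9f.png")
cv2.imwrite("pics/side9.png",cv2.resize(a[200:290,255:355],None,fx=7,fy=7,interpolation=cv2.INTER_CUBIC))
```

```text
[ 0.591  0.493 -1.092  1.75   0.469  1.19   2.014]
t 13.3 p [0.5198 0.1071 0.1168] yaw 151.68 tilt 0.03 j7 2.014 F [-0.37  0.44  0.7 ] T [-0.03   0.005 -0.029] gap 0.6553
d [ 0.0011 -0.0013  0.0182] r [ 0.0004  0.0001 -0.022 ] rows>= 0.2
```

View pics/side9.png

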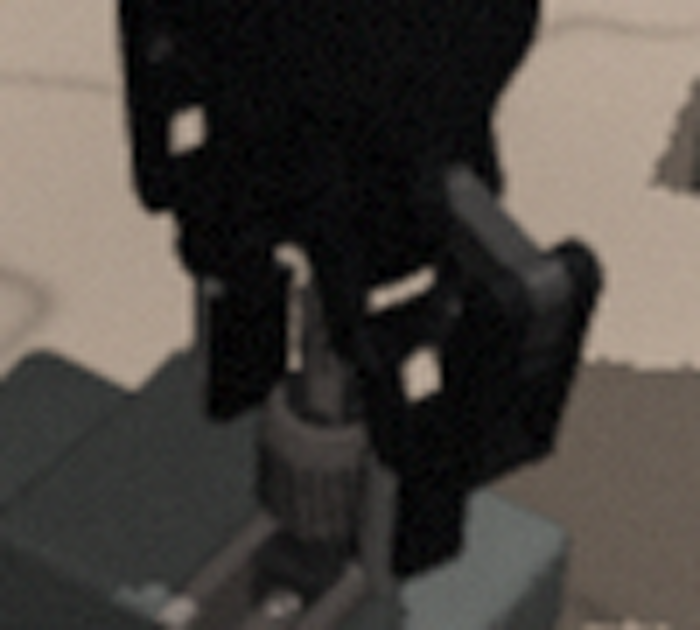

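play_rows(delta_pos=[[0,0,0.012],[0,0,0.024],[0,0,0.024],[0,0,0.024],[0,0,0.024]], rot=[[0,0,0],[0,0,0],[0,0,0],[0,0,0],[0,0,0]], fingers=35, grip_force=20)

```text
time: 13.77
tcp_pos: [0.5197, 0.1071, 0.1118]
orientation: [0.0, 0.243, 0.97, 0.0]
wrist_force: [0.5, -0.1, -0.6]
finger_gap: 0.412
```

play_rows(delta_pos=[[0,0,0],[0,0,0],[0,0,0],[0,0,0],[0,0,0]], rot=[[0,0,0],[0,0,0],[0,0,0],[0,0,0],[0,0,0]], fingers=20)

```text
time: 14.18
tcp_pos: [0.5197, 0.1071, 0.1119]
orientation: [0.0, 0.243, 0.97, 0.0]
wrist_force: [-1.0, 0.1, 3.3]
finger_gap: 0.335
```

Run:
```python
from h import *
go(.5195,.107,.1120,151.7)
```

```text
t 14.18 p [0.5197 0.1071 0.1119] yaw 151.91 tilt 0.01 j7 2.013 F [-1.02  0.12  3.25] T [-0.062  0.238  0.084] gap 0.3353
d [ 0.0005 -0.001  -0.0004] r [0.0002 0.0002 0.0034] rows>= 0.0
```

play_rows(delta_pos=[[0,0,0],[0,0,0],[0,0,0]], rot=[[0,0,0],[0,0,0],[0,0,0]], grip_force=80)

```text
time: 14.43
tcp_pos: [0.5198, 0.1071, 0.1122]
orientation: [0.0, 0.243, 0.97, 0.0]
wrist_force: [-2.1, -1.4, 5.4]
finger_gap: 0.318
```

```bash
cat > st.py <<'E'
from station import manip
from h import *
import json,os
s=manip.state(); M=Rm(s["orientation"]); yaw=np.degrees(np.arctan2(M[1,0],M[0,0]))
print("t %.2f yaw %.2f"%(s["time"],yaw),"p",s["tcp_pos"].round(4),"F",s["wrist_force"].round(1),"T",s["ft_torque"].round(3),"tau7 %.4f"%s["tau"][6],"gap %.3f"%s["finger_gap"],"j",s["qpos"].round(2), "tilt %.2f"%np.degrees(np.arccos(-M[2,2])))
E
python3 st.py
```

```text
t 14.43 yaw 151.91 p [0.5198 0.1071 0.1122] F [-2.1 -1.4  5.4] T [-0.202  0.476  0.092] tau7 -0.1032 gap 0.318 j [ 0.59  0.5  -1.09  1.76  0.48  1.18  2.01] tilt 0.02
```

play_rows(delta_pos=[[0,0,0],[0,0,0],[0,0,0],[0,0,0],[0,0,0]], rot=[[0,0,0.05],[0,0,0.1],[0,0,0.15],[0,0,0.2],[0,0,0.25]])

```text
time: 14.85
tcp_pos: [0.5198, 0.107, 0.1122]
orientation: [0.0, 0.368, 0.93, 0.0]
wrist_force: [-0.9, -0.4, 5.7]
finger_gap: 0.32
```

```bash
python3 st.py
```

```text
t 14.85 yaw 136.77 p [0.5198 0.107  0.1122] F [-0.9 -0.4  5.7] T [-0.212  0.328  0.15 ] tau7 0.9637 gap 0.320 j [ 0.55  0.47 -1.03  1.76  0.44  1.17  1.78] tilt 0.04
```

play_rows(delta_pos=[[0,0,0],[0,0,0]], rot=[[0,0,0],[0,0,0]])

```text
time: 15.02
tcp_pos: [0.5199, 0.107, 0.1122]
orientation: [0.0, 0.367, 0.93, 0.0]
wrist_force: [-1.4, -0.5, 5.6]
finger_gap: 0.32
```

```bash
python3 st.py
```

```text
t 15.02 yaw 136.94 p [0.5199 0.107  0.1122] F [-1.4 -0.5  5.6] T [-0.227  0.407 -0.193] tau7 -0.0552 gap 0.320 j [ 0.55  0.47 -1.03  1.76  0.44  1.17  1.78] tilt 0.04
```

play_rows(delta_pos=[[0,0,0],[0,0,0],[0,0,0],[0,0,0],[0,0,0]], rot=[[0,0,0.05],[0,0,0.1],[0,0,0.15],[0,0,0.15],[0,0,0.15]])

```text
time: 15.43
tcp_pos: [0.5199, 0.107, 0.1122]
orientation: [0.0, 0.439, 0.899, 0.0]
wrist_force: [-1.3, -0.9, 6.5]
finger_gap: 0.317
```

```bash
python3 st.py
```

```text
t 15.43 yaw 127.94 p [0.5199 0.107  0.1122] F [-1.3 -0.9  6.5] T [-0.164  0.37  -0.135] tau7 -0.0522 gap 0.317 j [ 0.53  0.46 -1.    1.76  0.42  1.16  1.64] tilt 0.04
```

play_rows(delta_pos=[[0,0,0],[0,0,0],[0,0,0],[0,0,0]], rot=[[0,0,0.04],[0,0,0.08],[0,0,0.12],[0,0,0.16]])

```text
time: 15.77
tcp_pos: [0.52, 0.1069, 0.1122]
orientation: [0.0, 0.513, 0.858, 0.0]
wrist_force: [-0.9, -1.5, 6.3]
finger_gap: 0.315
```

```bash
python3 st.py
```

```text
t 15.77 yaw 118.27 p [0.52   0.1069 0.1122] F [-0.9 -1.5  6.3] T [-0.283  0.293  0.236] tau7 0.7407 gap 0.315 j [ 0.51  0.44 -0.96  1.76  0.39  1.15  1.49] tilt 0.05
```

play_rows(delta_pos=[[0,0,0],[0,0,0]], rot=[[0,0,0.04],[0,0,0.08]])

```text
time: 15.93
tcp_pos: [0.52, 0.1068, 0.1122]
orientation: [0.0, 0.549, 0.836, 0.0]
wrist_force: [-1.0, -1.8, 5.4]
finger_gap: 0.318
```

```bash
python3 st.py
```

```text
t 15.93 yaw 113.47 p [0.52   0.1068 0.1122] F [-1.  -1.8  5.4] T [-0.315  0.268  0.21 ] tau7 0.7418 gap 0.318 j [ 0.5   0.43 -0.95  1.76  0.38  1.15  1.41] tilt 0.05
```

play_rows(delta_pos=[[0,0,0],[0,0,0]], rot=[[0,0,0.04],[0,0,0.08]])

```text
time: 16.1
tcp_pos: [0.52, 0.1068, 0.1122]
orientation: [0.0, 0.583, 0.812, 0.0]
wrist_force: [-1.0, -2.0, 5.7]
finger_gap: 0.315
```

```bash
python3 st.py
```

```text
t 16.10 yaw 108.66 p [0.52   0.1068 0.1122] F [-1.  -2.   5.7] T [-0.339  0.256  0.193] tau7 0.7441 gap 0.315 j [ 0.48  0.43 -0.93  1.76  0.37  1.14  1.34] tilt 0.05
```

play_rows(delta_pos=[[0,0,0],[0,0,0]], rot=[[0,0,0.04],[0,0,0.08]])

```text
time: 16.27
tcp_pos: [0.5201, 0.1067, 0.1122]
orientation: [0.0, 0.617, 0.787, 0.0]
wrist_force: [-1.6, -2.0, 5.6]
finger_gap: 0.314
```

```bash
python3 st.py
```

```text
t 16.27 yaw 103.86 p [0.5201 0.1067 0.1122] F [-1.6 -2.   5.6] T [-0.34   0.283  0.214] tau7 0.7463 gap 0.314 j [ 0.47  0.42 -0.91  1.76  0.36  1.14  1.26] tilt 0.06
```

play_rows(delta_pos=[[0,0,0],[0,0,0]], rot=[[0,0,0.04],[0,0,0.08]])

```text
time: 16.43
tcp_pos: [0.5201, 0.1067, 0.1122]
orientation: [0.001, 0.649, 0.761, 0.0]
wrist_force: [-1.4, -2.4, 5.2]
finger_gap: 0.315
```

```bash
python3 st.py
```

```text
t 16.43 yaw 99.06 p [0.5201 0.1067 0.1122] F [-1.4 -2.4  5.2] T [-0.384  0.256  0.195] tau7 0.7486 gap 0.315 j [ 0.46  0.41 -0.89  1.76  0.35  1.14  1.18] tilt 0.06
```

play_rows(delta_pos=[[0,0,0],[0,0,0]], rot=[[0,0,0.04],[0,0,0.08]])

```text
time: 16.6
tcp_pos: [0.5201, 0.1066, 0.1122]
orientation: [0.001, 0.68, 0.733, 0.0]
wrist_force: [-0.9, -2.5, 5.6]
finger_gap: 0.32
```

```bash
python3 st.py
```

```text
t 16.60 yaw 94.26 p [0.5201 0.1066 0.1122] F [-0.9 -2.5  5.6] T [-0.456  0.226  0.25 ] tau7 0.7508 gap 0.320 j [ 0.45  0.41 -0.88  1.76  0.34  1.14  1.11] tilt 0.06
```

play_rows(delta_pos=[[0,0,0],[0,0,0]], rot=[[0,0,0.04],[0,0,0.08]])

```text
time: 16.77
tcp_pos: [0.5201, 0.1066, 0.1122]
orientation: [0.001, 0.71, 0.704, 0.0]
wrist_force: [-2.3, -2.7, 5.9]
finger_gap: 0.317
```

```bash
python3 st.py
```

```text
t 16.77 yaw 89.46 p [0.5201 0.1066 0.1122] F [-2.3 -2.7  5.9] T [-0.476  0.279  0.261] tau7 0.7532 gap 0.317 j [ 0.44  0.4  -0.86  1.76  0.34  1.13  1.03] tilt 0.06
```

play_rows(delta_pos=[[0,0,0],[0,0,0]], rot=[[0,0,0.04],[0,0,0.08]])

```text
time: 16.93
tcp_pos: [0.5201, 0.1065, 0.1122]
orientation: [0.001, 0.739, 0.673, 0.0]
wrist_force: [-0.7, -2.6, 5.1]
finger_gap: 0.318
```

```bash
python3 st.py
```

```text
t 16.93 yaw 84.65 p [0.5201 0.1065 0.1122] F [-0.7 -2.6  5.1] T [-0.504  0.252  0.192] tau7 0.7553 gap 0.318 j [ 0.42  0.4  -0.84  1.76  0.33  1.13  0.95] tilt 0.06
```

play_rows(delta_pos=[[0,0,0],[0,0,0]], rot=[[0,0,0.04],[0,0,0.08]])

```text
time: 17.1
tcp_pos: [0.52, 0.1065, 0.1122]
orientation: [0.001, 0.767, 0.642, 0.0]
wrist_force: [-1.2, -2.1, 6.3]
finger_gap: 0.315
```

```bash
python3 st.py
```

```text
t 17.10 yaw 79.85 p [0.52   0.1065 0.1122] F [-1.2 -2.1  6.3] T [-0.486  0.284  0.201] tau7 0.7572 gap 0.315 j [ 0.41  0.39 -0.83  1.76  0.32  1.13  0.88] tilt 0.07
```

play_rows(delta_pos=[[0,0,0],[0,0,0]], rot=[[0,0,0.04],[0,0,0.08]])

```text
time: 17.27
tcp_pos: [0.52, 0.1065, 0.1121]
orientation: [0.001, 0.793, 0.609, 0.0]
wrist_force: [-1.2, -2.9, 6.1]
finger_gap: 0.32
```

```bash
python3 st.py
```

```text
t 17.27 yaw 75.05 p [0.52   0.1065 0.1121] F [-1.2 -2.9  6.1] T [-0.553  0.292  0.228] tau7 0.7596 gap 0.320 j [ 0.4   0.39 -0.81  1.76  0.31  1.13  0.8 ] tilt 0.06
```

play_rows(delta_pos=[[0,0,0],[0,0,0]], rot=[[0,0,0.04],[0,0,0.08]])

```text
time: 17.43
tcp_pos: [0.52, 0.1064, 0.1122]
orientation: [0.001, 0.818, 0.575, 0.0]
wrist_force: [-1.5, -3.8, 5.3]
finger_gap: 0.315
```

```bash
python3 st.py
```

```text
t 17.43 yaw 70.24 p [0.52   0.1064 0.1122] F [-1.5 -3.8  5.3] T [-0.575  0.318  0.211] tau7 0.7608 gap 0.315 j [ 0.39  0.38 -0.8   1.76  0.3   1.12  0.72] tilt 0.07
```

play_rows(delta_pos=[[0,0,0],[0,0,0]], rot=[[0,0,0.04],[0,0,0.08]])

```text
time: 17.6
tcp_pos: [0.52, 0.1064, 0.1121]
orientation: [0.001, 0.841, 0.541, 0.0]
wrist_force: [-2.3, -3.2, 6.0]
finger_gap: 0.315
```

```bash
python3 st.py
```

```text
t 17.60 yaw 65.45 p [0.52   0.1064 0.1121] F [-2.3 -3.2  6. ] T [-0.615  0.341  0.272] tau7 0.7628 gap 0.315 j [ 0.38  0.38 -0.78  1.76  0.29  1.12  0.65] tilt 0.07
```

play_rows(delta_pos=[[0,0,0],[0,0,0]], rot=[[0,0,0.04],[0,0,0.08]])

```text
time: 17.77
tcp_pos: [0.52, 0.1063, 0.1122]
orientation: [0.001, 0.863, 0.505, 0.0]
wrist_force: [-2.5, -2.4, 6.4]
finger_gap: 0.315
```

```bash
python3 st.py
```

```text
t 17.77 yaw 60.64 p [0.52   0.1063 0.1122] F [-2.5 -2.4  6.4] T [-0.598  0.417  0.151] tau7 0.7652 gap 0.315 j [ 0.37  0.37 -0.76  1.76  0.29  1.12  0.57] tilt 0.07
```

play_rows(delta_pos=[[0,0,0],[0,0,0]], rot=[[0,0,0.04],[0,0,0.08]])

```text
time: 17.93
tcp_pos: [0.5199, 0.1063, 0.1121]
orientation: [0.001, 0.884, 0.468, -0.0]
wrist_force: [-2.6, -2.8, 6.5]
finger_gap: 0.316
```

```bash
python3 st.py
```

```text
t 17.93 yaw 55.84 p [0.5199 0.1063 0.1121] F [-2.6 -2.8  6.5] T [-0.68   0.369  0.163] tau7 0.7660 gap 0.316 j [ 0.35  0.37 -0.75  1.76  0.28  1.12  0.49] tilt 0.07
```

play_rows(delta_pos=[[0,0,0],[0,0,0]], rot=[[0,0,0.04],[0,0,0.08]])

```text
time: 18.1
tcp_pos: [0.5199, 0.1062, 0.1121]
orientation: [0.001, 0.902, 0.431, -0.0]
wrist_force: [-1.3, -3.4, 6.8]
finger_gap: 0.316
```

```bash
python3 st.py
```

```text
t 18.10 yaw 51.04 p [0.5199 0.1062 0.1121] F [-1.3 -3.4  6.8] T [-0.677  0.414  0.24 ] tau7 0.7636 gap 0.316 j [ 0.34  0.36 -0.73  1.76  0.27  1.12  0.41] tilt 0.07
```

play_rows(delta_pos=[[0,0,0],[0,0,0]], rot=[[0,0,0.04],[0,0,0.08]])

```text
time: 18.27
tcp_pos: [0.5199, 0.1062, 0.1122]
orientation: [0.001, 0.92, 0.393, -0.0]
wrist_force: [-2.8, -3.3, 6.7]
finger_gap: 0.316
```

```bash
python3 st.py
```

```text
t 18.27 yaw 46.24 p [0.5199 0.1062 0.1122] F [-2.8 -3.3  6.7] T [-0.692  0.475  0.222] tau7 0.7535 gap 0.316 j [ 0.33  0.36 -0.72  1.76  0.26  1.11  0.33] tilt 0.08
```

play_rows(delta_pos=[[0,0,0],[0,0,0]], rot=[[0,0,0.04],[0,0,0.08]])

```text
time: 18.43
tcp_pos: [0.5199, 0.1062, 0.1121]
orientation: [0.001, 0.935, 0.354, -0.0]
wrist_force: [-2.7, -3.8, 6.6]
finger_gap: 0.321
```

```bash
python3 st.py
python3 - <<'E'
from station import manip
import cv2
a=manip.get_image("side")["image"][:,:,::-1]
cv2.imwrite("pics/side10.png",cv2.resize(a[220:290,270:335].copy(),None,fx=8,fy=8,interpolation=cv2.INTER_CUBIC))
E
```

```text
t 18.43 yaw 41.44 p [0.5199 0.1062 0.1121] F [-2.7 -3.8  6.6] T [-0.729  0.518  0.271] tau7 0.7425 gap 0.321 j [ 0.32  0.36 -0.7   1.76  0.26  1.11  0.26] tilt 0.08
```

View pics/side10.png

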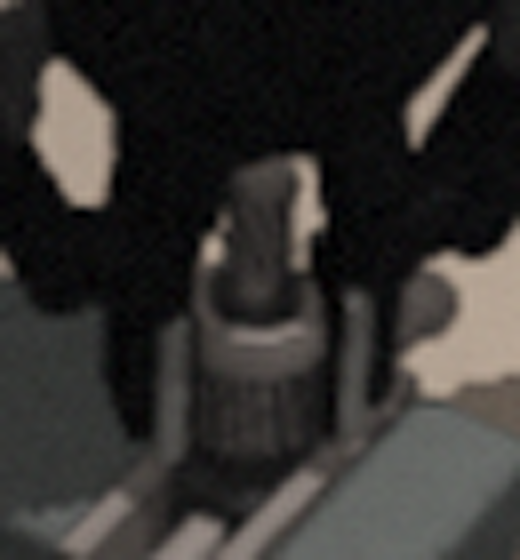

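play_rows(delta_pos=[[0,0,0],[0,0,0],[0,0,0],[0,0,0]], rot=[[0,0,0.04],[0,0,0.08],[0,0,0.12],[0,0,0.16]])

```text
time: 18.82
tcp_pos: [0.5198, 0.1061, 0.1122]
orientation: [0.001, 0.962, 0.274, -0.0]
wrist_force: [-2.0, -3.9, 7.0]
finger_gap: 0.317
```

```bash
python3 st.py
```

```text
t 18.82 yaw 31.84 p [0.5198 0.1061 0.1122] F [-2.  -3.9  7. ] T [-0.833  0.601  0.256] tau7 0.7196 gap 0.317 j [ 0.3   0.35 -0.67  1.77  0.24  1.11  0.1 ] tilt 0.08
```

play_rows(delta_pos=[[0,0,0],[0,0,0]], rot=[[0,0,0.04],[0,0,0.08]])

```text
time: 18.98
tcp_pos: [0.5198, 0.1061, 0.1122]
orientation: [0.001, 0.972, 0.234, -0.0]
wrist_force: [-3.4, -3.4, 7.7]
finger_gap: 0.316
```

```bash
python3 st.py
```

```text
t 18.98 yaw 27.04 p [0.5198 0.1061 0.1122] F [-3.4 -3.4  7.7] T [-0.826  0.57   0.281] tau7 0.7058 gap 0.316 j [ 0.28  0.35 -0.66  1.77  0.24  1.11  0.02] tilt 0.08
```

play_rows(delta_pos=[[0,0,0],[0,0,0]], rot=[[0,0,0.04],[0,0,0.08]])

```text
time: 19.15
tcp_pos: [0.5197, 0.106, 0.1121]
orientation: [0.001, 0.981, 0.193, -0.0]
wrist_force: [-3.0, -4.1, 7.8]
finger_gap: 0.315
```

```bash
python3 st.py
```

```text
t 19.15 yaw 22.24 p [0.5197 0.106  0.1121] F [-3.  -4.1  7.8] T [-0.875  0.619  0.312] tau7 0.6930 gap 0.315 j [ 0.27  0.34 -0.64  1.77  0.23  1.11 -0.06] tilt 0.09
```

play_rows(delta_pos=[[0,0,0],[0,0,0],[0,0,0],[0,0,0],[0,0,0]], rot=[[0,0,0.04],[0,0,0.08],[0,0,0.12],[0,0,0.16],[0,0,0.2]])

```text
time: 19.57
tcp_pos: [0.5196, 0.106, 0.1121]
orientation: [0.001, 0.996, 0.089, -0.0]
wrist_force: [-4.8, -3.8, 7.9]
finger_gap: 0.317
```

```bash
python3 st.py
```

```text
t 19.57 yaw 10.25 p [0.5196 0.106  0.1121] F [-4.8 -3.8  7.9] T [-0.86   0.74   0.298] tau7 0.6597 gap 0.317 j [ 0.24  0.34 -0.61  1.77  0.21  1.1  -0.26] tilt 0.09
```

play_rows(delta_pos=[[0,0,0],[0,0,0],[0,0,0]], rot=[[0,0,0.01],[0,0,0.01],[0,0,0.01]])

```text
time: 19.82
tcp_pos: [0.5196, 0.106, 0.1121]
orientation: [0.001, 0.996, 0.085, -0.0]
wrist_force: [-3.4, -3.4, 8.7]
finger_gap: 0.318
```

```bash
python3 st.py
```

```text
t 19.82 yaw 9.75 p [0.5196 0.106  0.1121] F [-3.4 -3.4  8.7] T [-0.8    0.811  0.245] tau7 -0.2601 gap 0.318 j [ 0.24  0.34 -0.61  1.77  0.21  1.1  -0.26] tilt 0.09
```

play_rows(delta_pos=[[0,0,0],[0,0,0],[0,0,0],[0,0,0]], rot=[[0,0,0],[0,0,0],[0,0,0],[0,0,0]], fingers=56)

```text
time: 20.15
tcp_pos: [0.5196, 0.1073, 0.1116]
orientation: [-0.0, 0.996, 0.085, -0.0]
wrist_force: [0.5, 0.8, 0.9]
finger_gap: 0.654
```

play_rows(delta_pos=[[0,0,-0.06],[0,0,-0.15],[0,0,-0.3],[0,0,-0.45],[0,0,-0.55]], rot=[[0,0,0],[0,0,0],[0,0,0],[0,0,0],[0,0,0]])

```text
time: 20.57
tcp_pos: [0.5203, 0.1077, 0.2255]
orientation: [-0.0, 0.996, 0.085, 0.002]
wrist_force: [1.0, 0.3, 0.5]
finger_gap: 0.655
```

```bash
python3 st.py
python3 - <<'E'
from station import manip
import cv2
from h import *
p=manip.get_image("side");a=p["image"][:,:,::-1]
cv2.imwrite("pics/side11.png",cv2.resize(a[210:290,265:345].copy(),None,fx=7,fy=7,interpolation=cv2.INTER_CUBIC))
for q in ("cutter","nut_mid","ball_cutter","cone_cutter","tin","spanner"): print(q,[(np.round(r["centre"],4).tolist(),round(r["p"],2)) for r in manip.mark_of(p,q)[:2]])
print((proj(p,[[.5195,.1067,.178],[.5195,.1067,.150],[.5195,.1067,.118]])-[265,210])*7)
E
```

```text
t 20.57 yaw 9.75 p [0.5203 0.1077 0.2255] F [1.  0.3 0.5] T [-0.    -0.029  0.017] tau7 -0.0539 gap 0.655 j [ 0.27  0.24 -0.63  1.62  0.14  1.33 -0.21] tilt 0.19
cutter []
nut_mid [([0.5188, 0.1063, 0.1287], 0.56)]
ball_cutter [([0.5203, -0.2705, 0.0074], 0.36)]
cone_cutter [([0.5131, -0.2251, 0.0099], 0.42), ([0.5182, 0.1077, 0.1099], 0.15)]
tin [([0.7609, -0.035, -0.0004], 0.84)]
spanner [([0.7763, 0.2446, -0.0], 0.75)]
[[267.42335843 202.19715366]
 [261.00208999 304.00186284]
 [254.04728729 414.26538357]]
```

View pics/side11.png

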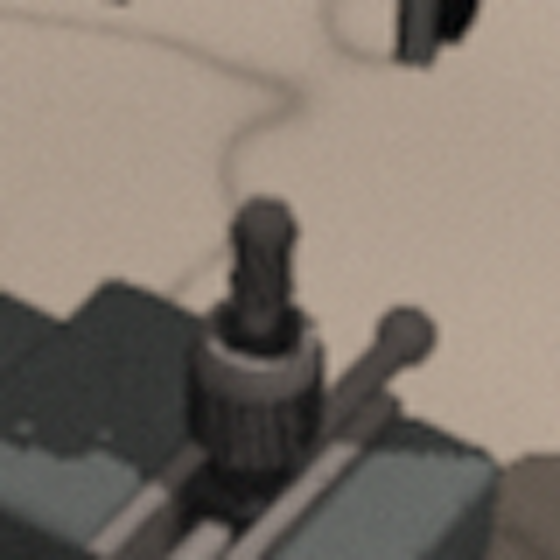

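play_rows(delta_pos=[[0,0,0],[0,0,0],[0,0,0]], rot=[[0,0,0],[0,0,0],[0,0,0]])

```text
time: 21.17
tcp_pos: [0.5194, 0.107, 0.2212]
orientation: [-0.0, 0.996, 0.085, -0.0]
wrist_force: [0.1, 0.3, 0.4]
finger_gap: 0.655
```

```bash
python3 -c "
from station import manip
print(manip.sign_off())"
```

```text
the job is handed in; nothing more can be done
None
```

I fitted the cutter fully home in the collet, tightened the nut to about the middle of the snug range, let go and handed the job in at 21.2 s. The hand-in gives no verdict, so the result rests on my own checks.

- **Seating:** I lowered the cutter until it touched the bottom of the bore. Contact came at the expected height, with about 8 N of upward force at the wrist.
- **Tightening:** I turned the nut clockwise in one grasp. The joint-7 torque changed slope after about 1.73 rad, at the 0.15 N m per rad you gave for jaw contact. I stopped about 0.75 rad past that first touch. The torque readings put the climb at roughly 0.11 to 0.13 N m above the drag. By your figures that is about 22 to 25 N per jaw.
- **Last checks:** After release, the side picture shows the cutter upright, with its head where a seated cutter should be. The detector put the tin, spanner and other two cutters within about 6 mm of the start-of-task detections, which is about its own error. The wrist force was about zero with the gripper clear.
- **What disagreed or failed:**
    - The wrist moment is noisy, about 0.04 N m, and only roughly confirmed the climb (about 0.21 to 0.30 N m). I relied on the joint-7 torque instead.
    - The detector did not find the cutter in the final side picture, so its seating there was checked by eye only.

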